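# Clamp the bench block in its holder

## Robot

A 7-joint arm with a two-finger parallel gripper is mounted at the origin on the work surface. World frame = base frame: x ahead of the robot, y to its left, z up, the work surface at z = 0. Lengths are in m, angles in rad, forces in N, time in s.
With the tool pointing down it reaches from about 0.4 to 0.875 m from the base axis. Payload 6.5 kg.
Tool frame: the origin (TCP) lies at the very end of the fingers, on their centre line; the grasp point (between the pads) lies 19 mm behind it; z points along the fingers, y is the line along which they close (so a half turn about z gives the same grasp; the last joint's range is limited). The gripper opens to 88 mm and grips with 3 to 60 N. Pads are 18 mm wide; open, the fingers measure 123 mm over their backs; the gripper's body (75 mm by 187 mm) begins 45 mm behind the grasp point.
Start: joints at [-1.229, 0.536, -0.004, 1.538, 0.003, 1.067, -0.071], TCP at [0.258, 0.597, 0.199] pointing down, gripper open.
Joint ranges: [-2.7, 2.7], [-0.37, 2.16], [-1.27, 1.26], [0.24, 2.4], [-1.31, 4.45], [0.19, 1.91], [-2.76, 2.76]. Speed limits (rad/s): [2.39, 2.39, 3.14, 3.14, 3.14, 3.14, 3.14].

## Interface

Orientations are given as a unit quaternion [w, x, y, z].
In Python, from rig import telemetry, eyes, manip gives the robot as it stands. The module is installed in compiled form; this text tells all that it offers.
- The arm moves only by the tool move_arm, never from a script. Its argument "deltas" is a list that holds one entry, the list of rows, each a list of 5 numbers: the shift along the tool's x, y, z each as a share of 0.3 m, from -1 to 1, then the turn about the tool's z as a share of 180 degrees, from -1 to 1, then the opening, from 0 (shut) to 1 (fully open). In form: [[[tx, ty, tz, turn, fingers], ...]]. A call has 1 to 10 rows; each row is the pose to reach, as a shift and turn from the pose commanded when the call began, along the tool's axes at that moment, turning the shorter way round; what a row does not reach only later rows make up. A row lasts 1/10 s, in which the tool goes at most 50 mm and 8.59 degrees, less where a joint would pass 70% of its speed; a pose out of reach is approached as far as the arm can. A call with a number of a shift or a turn outside -1 to 1 is refused whole. A call with a gripper value outside its range is refused whole. The fingers move at their own pace and stop on an object; "grip_force" is the grip in N (left out, the last holds). Time passes only in rows, so rows that repeat a pose let the fingers close. It gives the time, the measured TCP pose, the force, the opening and the grip force at its end, in the units of the state.
- telemetry.observe(): the state, without advancing time (a new reading comes with each control period).
- eyes.grab_frame(name): name is "scene" or "top"; returns the picture (400x640x3 uint8, red, green, blue); there is no depth.
- eyes.camera_model(name): a dict with "vfov" (degrees; the focal length in pixels is half the picture's height over the tangent of half this angle, whatever the lens; pixels are square), "cx", "cy" (the principal point, pixels), "camera_from_world" (4x4, takes a point from world to camera coordinates). Camera axes: x right, y down, z forward; pixel columns grow to the right and rows downward; lengths in m; the calibration is good to about 2 mm. A picture is of the moment at which its call begins. camera_model takes no time and is no camera call.
- manip.finish_job(): hands the job in; it is judged then, once.
The state is a dict: "clock": time; "joints": joint angles; "joint_velocities": joint speeds; "joint_efforts": joint torques, N m; "eef_pos": TCP position; "tcp_rot": TCP orientation; "contact_force": force on the tool from outside, world axes, zero at the start; "wrist_torque": the same for the moment, N m; "finger_gap": finger opening in m; "finger_force": force on a finger pad.
Only numpy, scipy, OpenCV 4.12 (cv2) and the standard library are available. Lean on these libraries where they do the work, as an engineer would, in place of code of your own. Each camera call takes 0.05 s, during which the arm holds its last target. There are 200 camera calls.

## Task

With the fingertips, push the steel bench block along its track until it is fully home against the brass stop, then push the red clamp lever over and down past its dead point until it snaps into lock and the clamp's foot holds the block. Do not lift the block, and leave the other things on the bench where they are.

Things in the scene. Friction and masses are not known exactly. Their poses are not given: they have to be found in the camera images.
- fixture: wooden holder board fixed flat on the bench, 290 x 170 x 18 mm thick. Origin on the bench surface under the centre of the block's home place; +x runs along the track towards the stop and clamp, +y to the left of that, z up. The board spans x -160 to 130 mm, y -85 to 85 mm. The clamp's cheek plates stand at x 55 to 121 mm, |y| up to 33 mm, up to 76 mm above the bench.
- block_center (a point): centre (half-way up) of the loose steel bench block, 70 mm along the track (its x) x 46 mm wide x 22 mm high, 0.45 to 0.65 kg, lying on the board (top of the board 18 mm above the bench) between the rails; starts 55 to 100 mm short of home with its x along the fixture's x. Fully home its end touches the stop bar.
- home (a point): where the block's centre lies when it is fully home: fixture x = 0, y = 0, 29 mm above the bench; axes as the fixture's. Two brass rails, 6 mm high above the board, 10 mm wide, inner faces at y = +-24.5 mm, x -143 to 35 mm, guide the block. The face of the brass stop bar (14 mm high above the board) is at x = 35 mm.
- pivot (a point): centre of the clamp's pivot pin, common to lever and arm; fixture x = 85 mm, y = 0, 63 mm above the bench. The pin runs along the fixture's y.
- handle_grip (a point): point on the lever's centre line 95 mm from the pivot, inside the red plastic grip (grip 28 mm wide along fixture y, 18 mm thick, from 53 to 125 mm from the pivot). The lever swings in the vertical plane through the track.
- handle (a joint): lever angle, rad: 0 open; angle above level (of fixture +x) = 1.35 - value, so it starts nearly upright, leaning away from the block, and grows as it is pushed to +x and down. Starts at 0. Takes up to about 9 N at the grip point square to the lever, hardest near 0.4. Dead point near 1.0: let go before it, it comes back; past it, it snaps to its end at 1.2 and stays locked.
- foot: black rubber foot, 18 mm across, sprung, under the end of the 16 mm wide steel clamp arm, 66 mm from the pivot. Clamp open: the arm slopes up from the pivot towards -x, its end about 105 mm above the bench at fixture x = 12 mm. Locked: the arm is level and the foot presses on the block's top 19 mm beyond its centre. Origin within the rubber, 4 mm above its face.
- ring_a: bystander: loose brass ring 25 mm across, 6 mm high, lying on the holder board left of the track; origin under its centre
- ring_b: bystander: loose brass ring 23 mm across, 6 mm high, lying on the holder board right of the track; origin under its centre
- tub: bystander: open orange plastic tub of rings, 84 mm across, 42 mm high; origin under its centre
- brush: bystander: flat bench brush with orange handle lying on the bench, about 240 mm long (x -90 to 148 mm), 64 mm wide, 18 mm high
- wood_block: bystander: round dark wooden block 86 mm across, 50 mm high; origin under its centre
- file_a: bystander: file with wooden handle lying along its x, 173 mm long, 12 mm wide, 10 mm high; origin near its middle
- file_b: bystander: slim file with wooden handle lying along its x, 173 mm long, 12 mm wide, 10 mm high; origin near its middle
- clay_bowl: bystander: terracotta bowl 100 mm across, 45 mm high; origin under its centre
- block: the same loose bench block; origin at the centre of its underside, x along its 70 mm length, z up
Mind the look-alikes: they are no part of the job. Of the things shaped like the block, the bare steel one is meant.

How it is judged:
On the way, in this order (a step that is already met when the one before it is completed fails the run):
1. the block is fully home against the stop with the clamp still open (x of block_center in the frame of fixture between -0.003 and 0.004 m and value of joint handle below 0.6 rad), for 0.1 s.
2. the lever has snapped into lock (value of joint handle above 1.15 rad), for 0.2 s.
At the end, for the whole second after the job is handed in: The block's centre is no more than 3 mm short of home (or 4 mm beyond) along the track, the block lies flat on the board at rest, the lever is locked (above 1.15 rad) and the clamp's foot presses on the block with more than 2 N (x of block_center in the frame of fixture between -0.003 and 0.004 m and value of joint handle above 1.15 rad and contact force between foot and block above 2 N and height (world z) of block_center below 0.031 m and angle between block_center's own z axis and vertical below 0.05 rad and linear speed of block below 0.01 m/s); the robot touches nothing.
It fails at once if the block is lifted (more than 8 mm) or tipped (height (world z) of block_center above 0.037 m or angle between block_center's own z axis and vertical above 0.25 rad).
It fails at once if a bystander is moved by more than 20 mm (distance of any of ring_a, ring_b, tub, brush, wood_block, file_a, file_b, clay_bowl from where it was at the start of the episode above 0.02 m).
It also fails if it takes over 48 s, if anything falls off the work surface, if the arm or the gripper's body presses on something with over 40 N, if the wrist force passes 120 N, or if a joint passes its speed limit or range.

## Working session

There is one attempt and no reset: what is moved stays moved. The work goes in short steps, Python scripts to look and compute and a tool call to move; the robot and the scene stay as the last step left them, time stands still between calls to the robot, and variables do not carry over. Pictures are saved under pics/ and viewed, at most 10 in all, crops included, and the job is handed in when it is done.

Besides the shell and the picture viewer there is one more tool, called after "Emit:" by a JSON object that holds its "api" and its "payload". move_arm: Moves the arm, as the interface text tells. Its arguments: {"type":"object","properties":{"deltas":{"type":"array","items":{"type":"array","items":{"type":"array","items":{"type":"number"}}}},"grip_force":{"type":"number"}},"required":["deltas"]}

```bash
mkdir -p pics
cat > h.py <<'E'
import numpy as np, cv2
from rig import telemetry, eyes, manip
def cam(n):
    m=eyes.camera_model(n); f=200/np.tan(np.radians(m["vfov"])/2); return f,m["cx"],m["cy"],np.array(m["camera_from_world"])
def ray(n,u,v):
    f,cx,cy,T=cam(n); R=T[:3,:3]; return -R.T@T[:3,3], R.T@np.array([(u-cx)/f,(v-cy)/f,1])
def onz(n,u,v,z):
    o,d=ray(n,u,v); return o+d*(z-o[2])/d[2]
def pix(n,p):
    f,cx,cy,T=cam(n); c=T[:3,:3]@np.array(p)+T[:3,3]; return np.array([f*c[0]/c[2]+cx,f*c[1]/c[2]+cy])
def save(n,name,crop=None,s=1):
    im=cv2.cvtColor(eyes.grab_frame(n),cv2.COLOR_RGB2BGR); cv2.imwrite("pics/raw_"+name,im)
    if crop: a,b,c,d=crop; im=im[b:d,a:c]
    cv2.imwrite("pics/"+name,cv2.resize(im,None,fx=s,fy=s,interpolation=cv2.INTER_CUBIC)); return im
E
python3 -c "
from h import *
save('top','top.png');save('scene','scene.png')
for n in('top','scene'):print(cam(n))
s=telemetry.observe();print(s['clock'],s['eef_pos'],s['tcp_rot'],s['contact_force'],s['finger_gap'])"
```

```text
(np.float64(425.8539428757166), 313.14179479519436, 196.65682841804895, array([[-0.0189917 , -0.9998134 ,  0.00353142, -0.02697594],
       [-0.98140113,  0.01796688, -0.19112566,  0.57908235],
       [ 0.19102655, -0.00709554, -0.98155922,  1.10647238],
       [ 0.        ,  0.        ,  0.        ,  1.        ]]))
(np.float64(379.89515474349463), 326.1809405481103, 204.28165947344377, array([[-0.68619077,  0.72727776,  0.01446642,  0.37038509],
       [ 0.50563447,  0.49117747, -0.70928025, -0.17230963],
       [-0.52294934, -0.47938684, -0.70477815,  1.46283089],
       [ 0.        ,  0.        ,  0.        ,  1.        ]]))
0.1 [0.25759628 0.59614612 0.19824311] [-8.16868373e-05  2.02455137e-01  9.79291256e-01 -7.39163797e-04] [-0.21788017  0.21943382 -1.0624112 ] 0.08800365257394265
```

View pics/top.png

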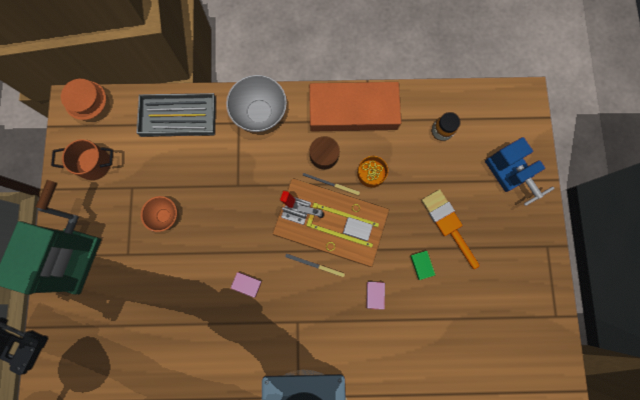

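View pics/scene.png

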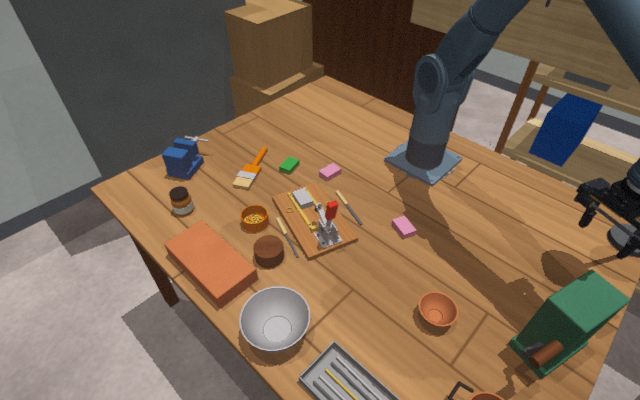

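Top: board about (274–388, 178–266), clamp on its left end (red grip at 288,199), and the track running to the right. There are four look-alikes for the block: bare steel at (357,229) between the rails, pink at (246,285) and (376,295), and green at (423,265). The steel one on the track is the one meant; I'll confirm it in an enlarged crop.

```bash
python3 -c "
from h import *
im=cv2.imread('pics/raw_top.png')
c=im[165:285,265:395]; cv2.imwrite('pics/crop.png',cv2.resize(c,None,fx=6,fy=5*1.0,interpolation=cv2.INTER_CUBIC) if 0 else cv2.resize(c,None,fx=5,fy=5,interpolation=cv2.INTER_CUBIC))
hsv=cv2.cvtColor(im,cv2.COLOR_BGR2HSV)
def blobs(m,z,lab,amin):
  m=m.astype(np.uint8); x=np.zeros_like(m); x[165:285,265:395]=1; n,L,S,C=cv2.connectedComponentsWithStats(m*x)
  for i in range(1,n):
    if S[i,4]>=amin:
      r=cv2.minAreaRect(np.argwhere(L==i)[:,::-1].astype(np.float32)); b=cv2.boxPoints(r)
      print(lab,S[i,4],C[i].round(1),[onz('top',*p,z)[:2].round(4).tolist() for p in b], onz('top',*C[i],z)[:2].round(4))
H,S_,V=[hsv[...,i].astype(int) for i in range(3)]
blobs((H>=22)&(H<=34)&(S_>120)&(V>130),.024,'brass',20)
blobs((S_<50)&(V>150),.040,'steel',60)
blobs(((H<6)|(H>174))&(S_>170),.15,'red',20)
"
```

```text
brass 47 [372.7 172.8] [[0.6415, -0.1946], [0.6619, -0.1955], [0.6614, -0.2268], [0.6409, -0.2258]] [ 0.6506 -0.2083]
brass 246 [342.9 213.5] [[0.5564, -0.0337], [0.5698, -0.038], [0.5105, -0.2194], [0.4973, -0.2148]] [ 0.5355 -0.1199]
brass 309 [336.  232.9] [[0.5061, -0.0144], [0.5366, -0.028], [0.4573, -0.2023], [0.4275, -0.188]] [ 0.4816 -0.0993]
steel 64 [294.4 219.2] [[0.5188, 0.0503], [0.5309, 0.0482], [0.5195, -0.0126], [0.5075, -0.0104]] [0.5196 0.0146]
steel 402 [357.9 228.4] [[0.4822, -0.1193], [0.5232, -0.1343], [0.5002, -0.1984], [0.4596, -0.1829]] [ 0.4911 -0.1584]
red 156 [287.2 198.6] [[0.5622, 0.0521], [0.5811, 0.0332], [0.5498, 0.0035], [0.5312, 0.0223]] [0.5565 0.028 ]
```

View pics/crop.png

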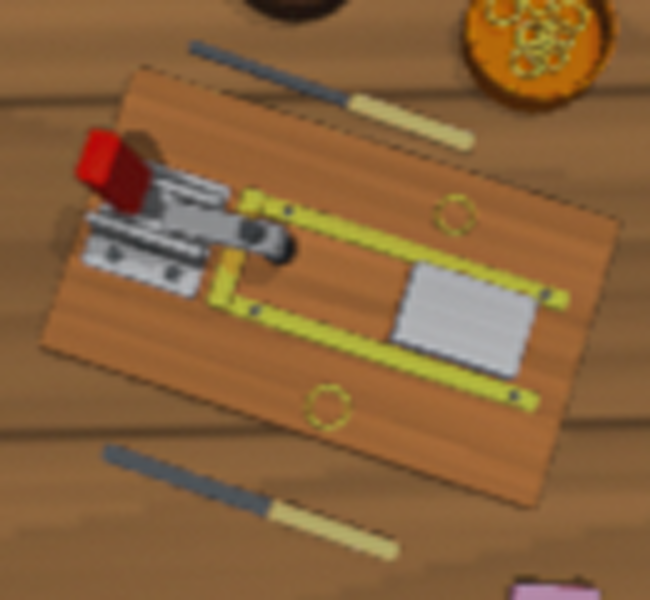

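The crop confirms the bare steel block between the rails, at crop (467,320), i.e. (357.9,228.4). The clamp, with its red grip at crop (112,170), is at the other end. Next I fit the fixture frame from the board corners and rail ends.

```bash
cat >> h.py <<'E'
def fix():
    z=np.load('fix.npz'); return z['o'],z['th']
def F2W(p):
    o,th=fix(); c,s=np.cos(th),np.sin(th); p=np.array(p,float); return np.array([o[0]+c*p[0]-s*p[1],o[1]+s*p[0]+c*p[1],p[2]])
def W2F(p):
    o,th=fix(); c,s=np.cos(th),np.sin(th); d=np.array(p[:2])-o; return np.array([c*d[0]+s*d[1],-s*d[0]+c*d[1],p[2]])
E
python3 -c "
from h import *
cr=[((140,66),(130,-85),.018),((620,222),(-160,-85),.018),((535,508),(-160,85),.018),((40,347),(130,85),.018),((568,300),(-143,-29.5),.024),((538,402),(-143,29.5),.024)]
W=np.array([onz('top',(c[0]+.5)/5-.5+265,(c[1]+.5)/5-.5+165,z)[:2] for c,_,z in cr]); P=np.array([p for _,p,_ in cr])/1000
a=P-P.mean(0);b=W-W.mean(0); th=np.arctan2((a[:,0]*b[:,1]-a[:,1]*b[:,0]).sum(),(a*b).sum())
R=np.array([[np.cos(th),-np.sin(th)],[np.sin(th),np.cos(th)]]);o=W.mean(0)-R@P.mean(0)
np.savez('fix.npz',o=o,th=th);print(o,np.degrees(th));print(((W-o)@R-P)*1000)
print('scale',np.linalg.norm(b)/np.linalg.norm(a))
bw=onz('top',357.9,228.4,.040);print('block',bw,W2F(bw))
print('grip',F2W([.085+.095*np.cos(1.35),0,.063+.095*np.sin(1.35)]),pix('top',F2W([.085+.125*np.cos(1.35),0,.063+.125*np.sin(1.35)])),pix('scene',F2W([.085+.095*np.cos(1.35),0,.063+.095*np.sin(1.35)])))
print(telemetry.observe()['joints'])
"
```

```text
[ 0.52043304 -0.07254522] 70.8176695010235
[[-3.426133    0.79214646]
 [ 1.88948045  2.18570953]
 [ 1.98698524 -1.04508202]
 [-1.87504728 -0.23690791]
 [ 0.84694604 -0.95466461]
 [ 0.57776856 -0.74120145]]
scale 0.9863401944085154
block [ 0.49109998 -0.15833527  0.04      ] [-0.09066491 -0.00048408  0.04      ]
grip [0.55519816 0.02738584 0.15569372] [284.02896972 195.55971524] [330.37307663 208.4216215 ]
[-1.22916983  0.53709283 -0.00443171  1.53872842  0.0026293   1.06726408
 -0.07118209]
```

Emit:
{"api": "move_arm", "payload": {"deltas": [[[-0.98,-0.59,-0.17,0.477,0],[-0.98,-0.59,-0.17,0.477,0],[-0.98,-0.59,-0.17,0.477,0],[-0.98,-0.59,-0.17,0.477,0],[-0.98,-0.59,-0.17,0.477,0],[-0.98,-0.59,-0.17,0.477,0],[-0.98,-0.59,-0.17,0.477,0],[-0.98,-0.59,-0.17,0.477,0],[-0.98,-0.59,-0.17,0.477,0],[-0.98,-0.59,-0.17,0.477,0]]]}}

```text
clock: 1.1
eef_pos: [0.4575, 0.3171, 0.2498]
tcp_rot: [-0.0, 0.817, 0.576, -0.0]
contact_force: [-0.2, -0.5, 0.1]
finger_gap: 0.0102
finger_force: 0.0
```

```bash
cat >> h.py <<'E'
def to(p):
    "shares of the move to fixture point p, and tool-y yaw relative to fixture -y (deg)"
    from scipy.spatial.transform import Rotation as Ro
    s=telemetry.observe(); q=s['tcp_rot']; R=Ro.from_quat([q[1],q[2],q[3],q[0]]).as_matrix()
    print('t',round(s['clock'],2),'fixpos',W2F(s['eef_pos']).round(4),'F',np.round(s['contact_force'],1),'gap',round(s['finger_gap'],3))
    print('share',(R.T@(F2W(p)-s['eef_pos'])/.3).round(3),'yaw err(turn share)',round((np.degrees(np.arctan2(R[1,1],R[0,1])-fix()[1])+90)/180,3),'axes in fix x:',[ (R[:,i]@np.array([np.cos(fix()[1]),np.sin(fix()[1]),0])).round(3) for i in range(3)])
E
python3 -c "
from h import *
to([-.155,0,.12])"
```

```text
t 1.1 fixpos [0.3473 0.1875 0.2498] F [-0.2 -0.5  0.1] gap 0.01
share [-1.669  0.638  0.433] yaw err(turn share) -0.002 axes in fix x: [np.float64(1.0), np.float64(-0.008), np.float64(-0.0)]
```

Emit:
{"api": "move_arm", "payload": {"deltas": [[[-0.97,0.4,0,0,0],[-0.97,0.4,0,0,0],[-0.97,0.4,0,0,0],[-0.97,0.4,0,0,0],[-0.97,0.4,0,0,0],[-0.97,0.4,0,0,0],[-0.97,0.4,0,0,0]]]}}

```text
clock: 1.8
eef_pos: [0.4744, -0.0024, 0.2502]
tcp_rot: [0.001, 0.817, 0.576, -0.0]
contact_force: [0.7, 0.9, -0.4]
finger_gap: 0.0005
finger_force: 0.0
```

Emit:
{"api": "move_arm", "payload": {"deltas": [[[-0.7,0.24,0,0,0],[-0.7,0.24,0.1,0,0],[-0.7,0.24,0.2,0,0],[-0.7,0.24,0.43,0,0],[-0.7,0.24,0.43,0,0],[-0.7,0.24,0.43,0,0],[-0.7,0.24,0.43,0,0],[-0.7,0.24,0.43,0,0]]]}}

```text
clock: 2.6
eef_pos: [0.4737, -0.2183, 0.1211]
tcp_rot: [-0.0, 0.815, 0.579, -0.0]
contact_force: [-0.2, 1.0, 0.9]
finger_gap: 0.0004
finger_force: 0.0
```

```bash
python3 -c "
from h import *
to([-.150,0,.026])
save('top','t2.png',(255,160,415,290),4);save('scene','s2.png',(240,140,400,260),4)
for n in('top','scene'):print(pix(n,telemetry.observe()['eef_pos']))"
```

```text
t 2.6 fixpos [-0.1531 -0.0037  0.1211] F [-0.2  1.   0.9] gap 0.0
share [ 0.01  -0.012  0.317] yaw err(turn share) -0.0 axes in fix x: [np.float64(1.0), np.float64(-0.001), np.float64(0.0)]
[384.99702779 230.48179333]
[291.64959549 165.53865187]
```

View pics/s2.png

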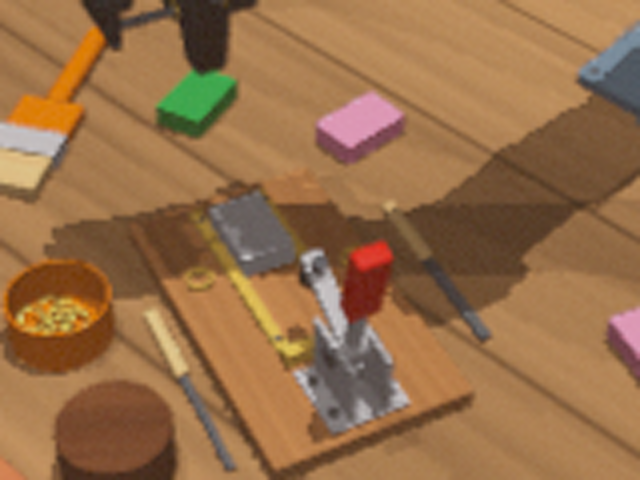

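View pics/t2.png

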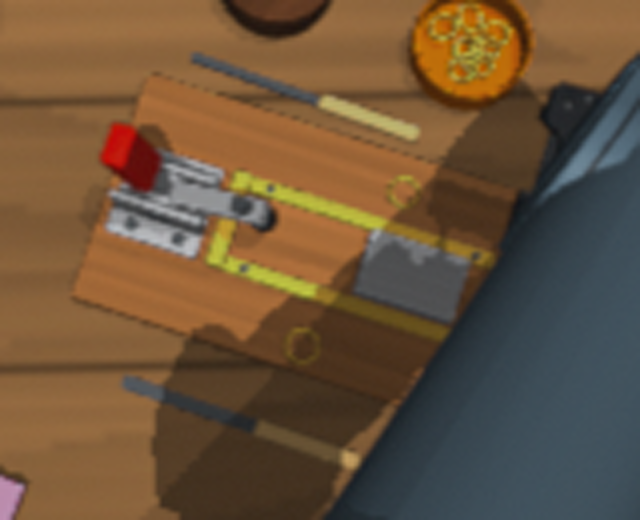

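The scene picture shows the fingertips at crop (205,72), i.e. (291,158), about 7 px above where the TCP should project. The top picture has them hidden by the arm. I'll go down partway and look again.

Emit:
{"api": "move_arm", "payload": {"deltas": [[[0,-0.01,0.1,0,0],[0,-0.01,0.2,0,0],[0,-0.01,0.2,0,0],[0,-0.01,0.2,0,0]]]}}

```text
clock: 3.1
eef_pos: [0.4719, -0.2171, 0.0623]
tcp_rot: [0.0, 0.815, 0.58, 0.0]
contact_force: [0.5, -0.6, -0.2]
finger_gap: 0.0001
finger_force: 0.0
```

```bash
python3 -c "
from h import *
to([-.150,0,.026])
save('scene','s3.png',(250,120,350,220),6)
print(pix('scene',telemetry.observe()['eef_pos'])*6-[1500,720])"
```

```text
t 3.1 fixpos [-0.1525 -0.0016  0.0623] F [ 0.5 -0.6 -0.2] gap 0.0
share [ 0.008 -0.006  0.121] yaw err(turn share) 0.0 axes in fix x: [np.float64(1.0), np.float64(0.001), np.float64(0.0)]
[258.64392294 354.1118133 ]
```

View pics/s3.png

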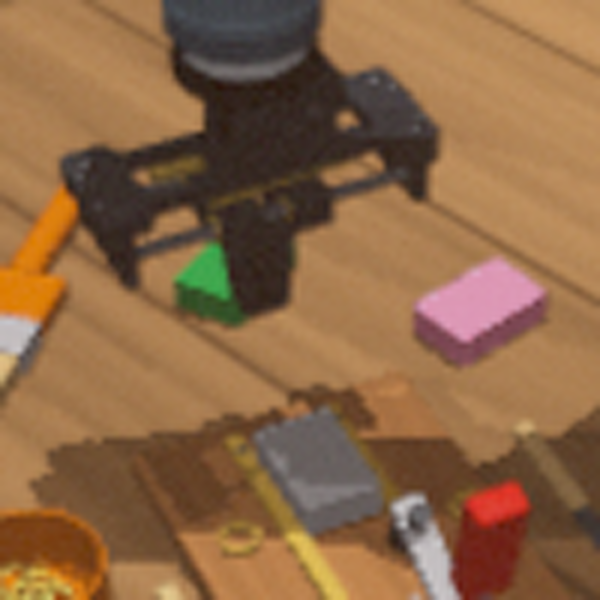

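The fingertips end at crop (262,312), while the TCP projects to (259,354). I check whether the scene calibration agrees for the block's corners.

```bash
python3 -c "
from h import *
k=lambda p:(pix('scene',p)*6-[1500,720]).round()
for p in [(-.126,-.023,.04),(-.126,.023,.04),(-.056,.023,.04),(-.056,-.023,.04),(-.16,-.085,.018),(-.16,.085,.018)]:print(p,k(F2W(p)))
def world_at(u,v,z):
  a=onz('scene',(u+1500)/6,(v+720)/6,z);return W2F(a).round(3)
for z in(.062,.08,.1):print(z,world_at(262,312,z))
e=telemetry.observe()['eef_pos']
for dz in(0,.02,.03,.04,.1,.15):print(dz,k(e+np.array([0,0,dz])))
"
```

```text
(-0.126, -0.023, 0.04) [246. 424.]
(-0.126, 0.023, 0.04) [321. 399.]
(-0.056, 0.023, 0.04) [376. 477.]
(-0.056, -0.023, 0.04) [299. 504.]
(-0.16, -0.085, 0.018) [123. 450.]
(-0.16, 0.085, 0.018) [393. 361.]
0.062 [-0.186  0.015  0.062]
0.08 [-0.166  0.007  0.08 ]
0.1 [-0.144 -0.002  0.1  ]
0 [259. 354.]
0.02 [257. 327.]
0.03 [256. 313.]
0.04 [255. 299.]
0.1 [250. 211.]
0.15 [245. 133.]
```

```bash
python3 -c "
from h import *
a,d=ray('top',255+575/4,160+105/4); b,e=ray('scene',240+95/4,140+12/4)
s=np.linalg.lstsq(np.c_[d,-e],b-a,rcond=None)[0]; p=a+s[0]*d;q=b+s[1]*e
print(p,q,W2F(p),W2F(q)); 
for z in(.15,.17,.19,.21,.23,.25):
  print(z,W2F(onz('top',255+575/4,160+105/4,z)),W2F(onz('scene',240+95/4,140+12/4,z)))
"
```

```text
[ 0.56177575 -0.23227218  0.24770305] [ 0.56260599 -0.23320549  0.24808204] [-0.13727436 -0.09152962  0.24770305] [-0.13788305 -0.09262043  0.24808204]
0.15 [-0.1500409  -0.11835119  0.15      ] [-0.27060221 -0.0526382   0.15      ]
0.17 [-0.14742757 -0.11286076  0.17      ] [-0.24353932 -0.06079102  0.17      ]
0.19 [-0.14481423 -0.10737034  0.19      ] [-0.21647643 -0.06894383  0.19      ]
0.21 [-0.1422009  -0.10187991  0.21      ] [-0.18941355 -0.07709664  0.21      ]
0.23 [-0.13958756 -0.09638948  0.23      ] [-0.16235066 -0.08524945  0.23      ]
0.25 [-0.13697423 -0.09089906  0.25      ] [-0.13528777 -0.09340227  0.25      ]
```

Emit:
{"api": "move_arm", "payload": {"deltas": [[[-0.01,-0.005,0.06,0,0],[-0.01,-0.005,0.1,0,0],[-0.01,-0.005,0.115,0,0],[-0.01,-0.005,0.115,0,0],[-0.01,-0.005,0.115,0,0]]]}}

```text
clock: 3.65
eef_pos: [0.469, -0.2201, 0.0271]
tcp_rot: [0.0, 0.815, 0.579, 0.0]
contact_force: [-0.1, 0.3, -0.1]
finger_gap: 0.0006
finger_force: 0.0
```

```bash
python3 -c "
from h import *
to([-.135,0,.026])
save('scene','s4.png',(250,130,350,205),8)
print(pix('scene',telemetry.observe()['eef_pos'])*8-[2000,1040])"
```

```text
t 3.65 fixpos [-0.1563  0.      0.0271] F [-0.1  0.3 -0.1] gap 0.001
share [0.071 0.    0.004] yaw err(turn share) -0.0 axes in fix x: [np.float64(1.0), np.float64(-0.001), np.float64(0.0)]
[350.1761634  448.61707333]
```

View pics/s4.png

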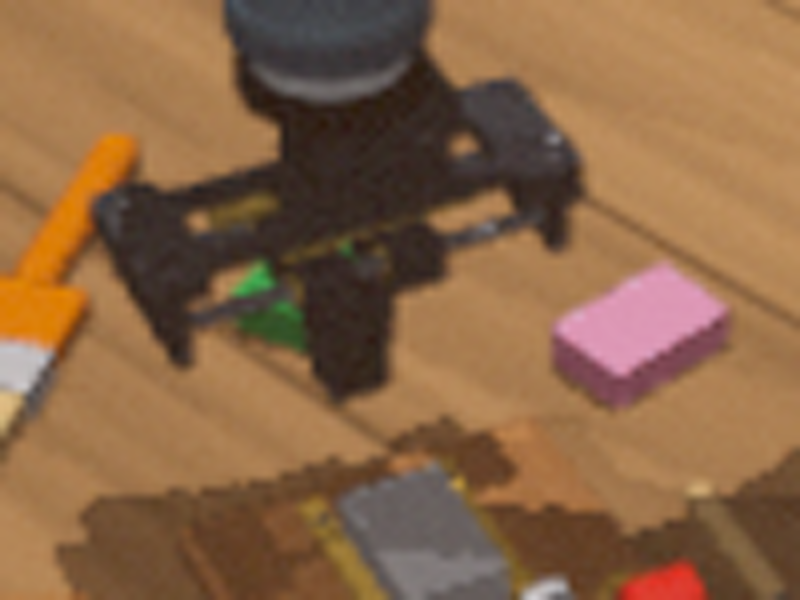

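The tips show at crop (350,395) against a projected (350,449), so the offset is a constant 7 px. I'll settle it by touch: creep forward, then see whether the block moves.

Emit:
{"api": "move_arm", "payload": {"deltas": [[[0.03,0,0,0,0],[0.06,0,0,0,0],[0.08,0,0,0,0],[0.1,0,0,0,0],[0.12,0,0,0,0],[0.14,0,0,0,0],[0.14,0,0,0,0]]]}}

```text
clock: 4.4
eef_pos: [0.4828, -0.1793, 0.0265]
tcp_rot: [-0.0, 0.815, 0.58, 0.0]
contact_force: [0.2, 0.3, -0.5]
finger_gap: 0.0006
finger_force: 0.0
```

```bash
cat >> h.py <<'E'
def blockpos():
    im=cv2.cvtColor(eyes.grab_frame('scene'),cv2.COLOR_RGB2BGR); hsv=cv2.cvtColor(im,cv2.COLOR_BGR2HSV)
    m=((hsv[...,1]<70)&(hsv[...,2]>70)).astype(np.uint8); n,L,S,C=cv2.connectedComponentsWithStats(m)
    for i in range(1,n):
        if 250<C[i][0]<345 and 165<C[i][1]<250 and S[i,4]>40: print(S[i],C[i].round(1),W2F(onz('scene',*C[i],.04)).round(4))
    return im
E
python3 -c "
from h import *
to([-.044,0,.026])
blockpos()
im=cv2.imread('pics/raw_s4.png');eyes.grab_frame=lambda n:im[...,::-1];blockpos()"
```

```text
t 4.4 fixpos [-0.1132  0.0005  0.0265] F [ 0.2  0.3 -0.5] gap 0.001
share [0.231 0.002 0.002] yaw err(turn share) 0.0 axes in fix x: [np.float64(1.0), np.float64(0.001), np.float64(0.0)]
[293 188  21  21 274] [302.7 198.1] [-0.0762 -0.003   0.04  ]
[313 202  29  46 620] [325.9 229.3] [0.0786 0.0021 0.04  ]
[285 234  14  23  55] [291.1 244.8] [ 0.0863 -0.1159  0.04  ]
[292 188  22  21 276] [302.7 198.1] [-0.0763 -0.003   0.04  ]
[313 202  29  46 616] [325.9 229.4] [0.0789 0.002  0.04  ]
[285 234  14  23  54] [291.2 244.9] [ 0.0866 -0.1159  0.04  ]
```

The block hasn't moved though the TCP reads 22 mm past contact, so the fingers really are displaced from the reported pose. I feel downward here: the board would answer at z 18 mm, the block's top near 10 mm.

Emit:
{"api": "move_arm", "payload": {"deltas": [[[0,0,0.01,0,0],[0,0,0.02,0,0],[0,0,0.028,0,0],[0,0,0.035,0,0],[0,0,0.035,0,0]]]}}

```text
clock: 4.95
eef_pos: [0.4821, -0.1804, 0.0157]
tcp_rot: [-0.0, 0.815, 0.579, -0.0]
contact_force: [-0.3, -0.5, -0.7]
finger_gap: 0.0006
finger_force: 0.0
```

Emit:
{"api": "move_arm", "payload": {"deltas": [[[0,0,0.007,0,0],[0,0,0.014,0,0],[0,0,0.02,0,0],[0,0,0.02,0,0]]]}}

```text
clock: 5.35
eef_pos: [0.4823, -0.1803, 0.0098]
tcp_rot: [-0.0, 0.815, 0.579, -0.0]
contact_force: [-0.8, 0.6, -0.2]
finger_gap: 0.0004
finger_force: 0.0
```

```bash
python3 -c "
from h import *
to([-.044,0,.026])
save('scene','s5.png',(260,130,360,205),8)
print(pix('scene',telemetry.observe()['eef_pos'])*8-[2080,1040])"
```

```text
t 5.35 fixpos [-0.1143  0.0006  0.0098] F [-0.8  0.6 -0.2] gap 0.0
share [ 0.234  0.002 -0.054] yaw err(turn share) -0.0 axes in fix x: [np.float64(1.0), np.float64(-0.001), np.float64(-0.0)]
[313.68139155 537.64064123]
```

View pics/s5.png

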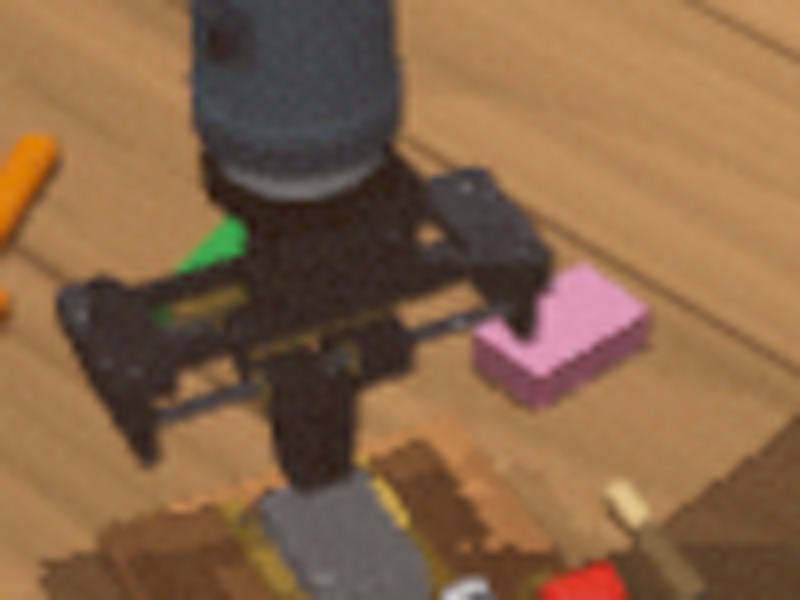

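The tips, bottom at crop (315,485), now hover at the block's rear top edge with no contact. So the finger ends are about 29 mm above the reported z, with x and y fine. I retreat and come in lower.

Emit:
{"api": "move_arm", "payload": {"deltas": [[[0,0,-0.07,0,0],[-0.07,0,-0.07,0,0],[-0.13,0,-0.07,0,0],[-0.13,0,-0.03,0,0],[-0.13,0,0.02,0,0],[-0.13,0,0.04,0,0],[-0.13,0,0.043,0,0],[-0.13,0,0.043,0,0]]]}}

```text
clock: 6.2
eef_pos: [0.4695, -0.2164, -0.0034]
tcp_rot: [-0.001, 0.815, 0.579, -0.0]
contact_force: [1.3, 0.8, -0.6]
finger_gap: 0.0006
finger_force: 0.0
```

Emit:
{"api": "move_arm", "payload": {"deltas": [[[0.03,0,0,0,0],[0.06,0,0,0,0],[0.08,0,0,0,0],[0.1,0,0,0,0],[0.12,0,0,0,0],[0.14,0,0,0,0],[0.14,0,0,0,0]]]}}

```text
clock: 6.9
eef_pos: [0.4839, -0.1769, -0.0027]
tcp_rot: [0.0, 0.815, 0.579, 0.0]
contact_force: [-0.5, -0.6, 0.5]
finger_gap: 0.0007
finger_force: 0.6
```

```bash
python3 -c "
from h import *
to([-.044,0,-.004])
blockpos()"
```

```text
t 6.9 fixpos [-0.1105  0.0002 -0.0027] F [-0.5 -0.6  0.5] gap 0.001
share [0.222 0.001 0.004] yaw err(turn share) 0.0 axes in fix x: [np.float64(1.0), np.float64(0.0), np.float64(0.0)]
[295 193  47  55 897] [319.6 221. ] [0.0397 0.0004 0.04  ]
[285 234  14  23  58] [291.3 245.1] [ 0.0875 -0.1159  0.04  ]
```

The block is being pushed (its image edge moved about 5 px). Continue to near home.

Emit:
{"api": "move_arm", "payload": {"deltas": [[[0.025,0,0,0,0],[0.05,0,0,0,0],[0.075,0,0,0,0],[0.1,0,0,0,0],[0.125,0,0,0,0],[0.15,0,0,0,0],[0.17,0,0,0,0],[0.19,0,0,0,0],[0.19,0,0,0,0]]]}}

```text
clock: 7.85
eef_pos: [0.5022, -0.1233, -0.0028]
tcp_rot: [-0.0, 0.815, 0.579, -0.0]
contact_force: [0.5, -2.4, 1.1]
finger_gap: 0.0003
finger_force: 0.8
```

Emit:
{"api": "move_arm", "payload": {"deltas": [[[0.006,0,0,0,0],[0.012,0,0,0,0],[0.018,0,0,0,0],[0.018,0,0,0,0]]]}}

```text
clock: 8.25
eef_pos: [0.5037, -0.1192, -0.0029]
tcp_rot: [0.0, 0.815, 0.579, -0.0]
contact_force: [-1.3, -3.7, 2.7]
finger_gap: 0.0004
finger_force: 2.2
```

Emit:
{"api": "move_arm", "payload": {"deltas": [[[0.006,0,0,0,0],[0.012,0,0,0,0],[0.012,0,0,0,0]]]}}

```text
clock: 8.55
eef_pos: [0.5049, -0.1157, -0.0029]
tcp_rot: [0.0, 0.815, 0.579, -0.0]
contact_force: [-1.5, -4.2, 2.0]
finger_gap: 0.0005
finger_force: 2.3
```

```bash
python3 -c "
from h import *
to([-.044,0,-.004])"
```

```text
t 8.55 fixpos [-0.0459  0.0005 -0.0029] F [-1.5 -4.2  2. ] gap 0.0
share [0.006 0.002 0.004] yaw err(turn share) -0.0 axes in fix x: [np.float64(1.0), np.float64(-0.001), np.float64(-0.001)]
```

Emit:
{"api": "move_arm", "payload": {"deltas": [[[0.006,0,0,0,0],[0.01,0,0,0,0],[0.01,0,0,0,0]]]}}

```text
clock: 8.85
eef_pos: [0.5059, -0.1129, -0.0029]
tcp_rot: [0.0, 0.815, 0.579, -0.0]
contact_force: [-1.1, -3.8, 1.8]
finger_gap: 0.0002
finger_force: 2.4
```

Emit:
{"api": "move_arm", "payload": {"deltas": [[[0.006,0,0,0,0],[0.01,0,0,0,0],[0.01,0,0,0,0]]]}}

```text
clock: 9.15
eef_pos: [0.5059, -0.1128, -0.0028]
tcp_rot: [0.001, 0.816, 0.578, -0.001]
contact_force: [-3.8, -10.1, 2.1]
finger_gap: 0.0006
finger_force: 5.6
```

Emit:
{"api": "move_arm", "payload": {"deltas": [[[0.006,0,0,0,0],[0.006,0,0,0,0]]]}}

```text
clock: 9.35
eef_pos: [0.5059, -0.1126, -0.0028]
tcp_rot: [0.002, 0.816, 0.578, -0.002]
contact_force: [-4.2, -13.6, 2.2]
finger_gap: 0.0004
finger_force: 7.4
```

```bash
python3 -c "
from h import *
to([-.06,0,-.004])
save('scene','s6.png',(270,150,370,240),6)"
```

```text
t 9.35 fixpos [-0.0426  0.0005 -0.0028] F [ -4.2 -13.6   2.2] gap 0.0
share [-0.058  0.002  0.004] yaw err(turn share) -0.001 axes in fix x: [np.float64(1.0), np.float64(-0.005), np.float64(-0.005)]
```

View pics/s6.png

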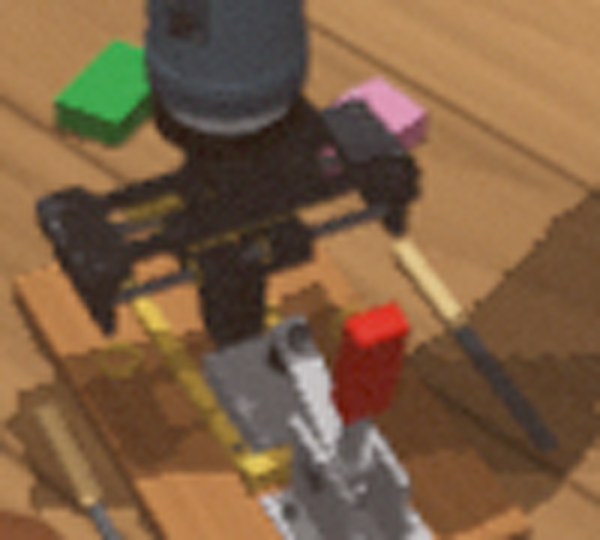

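The block sits against the stop (front at crop ~(255,450)) with the clamp still open; force rose to 14 N with no further travel. Back off, rise, and compute the lever arc.

Emit:
{"api": "move_arm", "payload": {"deltas": [[[-0.04,0,0,0,0],[-0.09,0,0,0,0],[-0.09,0,-0.14,0,0],[-0.09,0,-0.3,0,0],[-0.09,0,-0.46,0,0],[-0.09,0,-0.6,0,0],[-0.09,0,-0.7,0,0],[-0.09,0,-0.7,0,0]]]}}

```text
clock: 10.2
eef_pos: [0.5016, -0.1328, 0.2109]
tcp_rot: [0.002, 0.815, 0.58, 0.003]
contact_force: [0.3, 0.8, 0.5]
finger_gap: 0.0005
finger_force: 0.0
```

```bash
python3 -c "
from h import *
to([.07,0,.205]);to([.07,0,.129])
for q in np.arange(0,1.3,.1):
  p=1.35-q;u=np.array([np.cos(p),np.sin(p)]);n=np.array([-np.sin(p),np.cos(p)])
  t=np.array([.085,.063])+.095*u+(.009-.003)*n-[.009,.029]
  print(round(q,2),t.round(4),'rel to (.07,.129) shares x,z:',((t-[.07,.129])/.3*[1,-1]).round(3))
"
```

```text
t 10.2 fixpos [-0.0631 -0.002   0.2109] F [0.3 0.8 0.5] gap 0.001
share [ 0.444 -0.007  0.021] yaw err(turn share) 0.0 axes in fix x: [np.float64(1.0), np.float64(0.001), np.float64(0.004)]
t 10.2 fixpos [-0.0631 -0.002   0.2109] F [0.3 0.8 0.5] gap 0.001
share [ 0.443 -0.008  0.275] yaw err(turn share) 0.0 axes in fix x: [np.float64(1.0), np.float64(0.001), np.float64(0.004)]
0.0 [0.091 0.128] rel to (.07,.129) shares x,z: [0.07  0.003]
0.1 [0.1003 0.126 ] rel to (.07,.129) shares x,z: [0.101 0.01 ]
0.2 [0.1093 0.1232] rel to (.07,.129) shares x,z: [0.131 0.019]
0.3 [0.1181 0.1194] rel to (.07,.129) shares x,z: [0.16  0.032]
0.4 [0.1264 0.1148] rel to (.07,.129) shares x,z: [0.188 0.047]
0.5 [0.1342 0.1093] rel to (.07,.129) shares x,z: [0.214 0.066]
0.6 [0.1414 0.1031] rel to (.07,.129) shares x,z: [0.238 0.086]
0.7 [0.148  0.0963] rel to (.07,.129) shares x,z: [0.26  0.109]
0.8 [0.1539 0.0888] rel to (.07,.129) shares x,z: [0.28  0.134]
0.9 [0.1589 0.0807] rel to (.07,.129) shares x,z: [0.296 0.161]
1.0 [0.1632 0.0722] rel to (.07,.129) shares x,z: [0.311 0.189]
1.1 [0.1666 0.0633] rel to (.07,.129) shares x,z: [0.322 0.219]
1.2 [0.169  0.0541] rel to (.07,.129) shares x,z: [0.33 0.25]
```

Emit:
{"api": "move_arm", "payload": {"deltas": [[[0.15,-0.007,0,0,0],[0.3,-0.007,0,0,0],[0.443,-0.007,0,0,0],[0.443,-0.007,0.08,0,0],[0.443,-0.007,0.18,0,0],[0.443,-0.007,0.275,0,0],[0.443,-0.007,0.275,0,0]]]}}

```text
clock: 10.9
eef_pos: [0.5368, -0.006, 0.1205]
tcp_rot: [-0.003, 0.815, 0.58, -0.003]
contact_force: [-0.1, -0.0, -0.6]
finger_gap: 0.0006
finger_force: 0.0
```

Emit:
{"api": "move_arm", "payload": {"deltas": [[[0.04,0,0,0,0],[0.07,0,0.003,0,0],[0.1,0,0.01,0,0],[0.13,0,0.019,0,0],[0.145,0,0.025,0,0],[0.16,0,0.032,0,0],[0.16,0,0.032,0,0]]]}}

```text
clock: 11.6
eef_pos: [0.5579, 0.0389, 0.1164]
tcp_rot: [0.001, 0.815, 0.579, 0.001]
contact_force: [-1.6, -2.6, 7.8]
finger_gap: 0.0006
finger_force: 3.1
```

```bash
python3 -c "
from h import *
to([.1264,0,.1148])
save('scene','s7.png',(280,140,380,230),6)"
```

```text
t 11.6 fixpos [0.1176 0.0013 0.1164] F [-1.6 -2.6  7.8] gap 0.001
share [0.029 0.004 0.005] yaw err(turn share) 0.0 axes in fix x: [np.float64(1.0), np.float64(0.0), np.float64(0.001)]
```

View pics/s7.png

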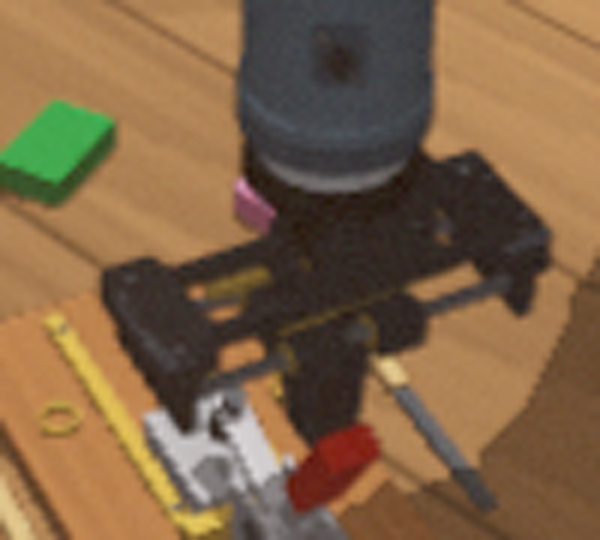

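The lever is moving: grip at crop (335,470), with the fingertips on its upper side at (325,440). I estimate the angle from the red mask.

```bash
cat >> h.py <<'E'
def lever(im):
    h=cv2.cvtColor(im,cv2.COLOR_BGR2HSV); m=(((h[...,0]<6)|(h[...,0]>174))&(h[...,1]>150)&(h[...,2]>60)).astype(np.uint8); m[:150]=0; m[270:]=0; m[:,:300]=0; m[:,400:]=0
    n,L,S,C=cv2.connectedComponentsWithStats(m); i=1+np.argmax(S[1:,4]); print('red',S[i],C[i].round(1))
    for q in np.arange(0,1.25,.2): print(round(q,1),pix('scene',F2W([.085+.089*np.cos(1.35-q),0,.063+.089*np.sin(1.35-q)])).round(1),end=' ')
    print()
E
python3 -c "
from h import *
lever(cv2.imread('pics/raw_scene.png'));lever(cv2.imread('pics/raw_s7.png'))"
```

```text
red [326 201  12  19 147] [331.1 209.6]
0.0 [330.1 209.6] 0.2 [332.9 214.9] 0.4 [335.5 220.8] 0.6 [337.7 226.9] 0.8 [339.4 232.9] 1.0 [340.5 238.6] 1.2 [341.  243.6] 
red [328 211  15  14 117] [334.9 217.1]
0.0 [330.1 209.6] 0.2 [332.9 214.9] 0.4 [335.5 220.8] 0.6 [337.7 226.9] 0.8 [339.4 232.9] 1.0 [340.5 238.6] 1.2 [341.  243.6]
```

Emit:
{"api": "move_arm", "payload": {"deltas": [[[0.014,0,0.007,0,0],[0.028,0,0.015,0,0],[0.041,0,0.025,0,0],[0.054,0,0.034,0,0],[0.066,0,0.044,0,0],[0.078,0,0.054,0,0],[0.09,0,0.066,0,0],[0.1,0,0.077,0,0],[0.1,0,0.077,0,0]]]}}

```text
clock: 12.55
eef_pos: [0.5686, 0.0682, 0.0936]
tcp_rot: [0.001, 0.815, 0.58, 0.002]
contact_force: [-0.6, -1.0, 7.2]
finger_gap: 0.0003
finger_force: 3.3
```

```bash
python3 -c "
from h import *
to([.1632,0,.0722])
lever(cv2.cvtColor(eyes.grab_frame('scene'),cv2.COLOR_RGB2BGR))"
```

```text
t 12.55 fixpos [0.1488 0.0008 0.0936] F [-0.6 -1.   7.2] gap 0.0
share [0.048 0.002 0.072] yaw err(turn share) 0.0 axes in fix x: [np.float64(1.0), np.float64(0.001), np.float64(0.003)]
red [331 226  18   9 114] [339.7 230. ]
0.0 [330.1 209.6] 0.2 [332.9 214.9] 0.4 [335.5 220.8] 0.6 [337.7 226.9] 0.8 [339.4 232.9] 1.0 [340.5 238.6] 1.2 [341.  243.6]
```

Emit:
{"api": "move_arm", "payload": {"deltas": [[[0.01,0,0.013,0,0],[0.02,0,0.026,0,0],[0.028,0,0.039,0,0],[0.036,0,0.052,0,0],[0.044,0,0.066,0,0],[0.051,0,0.08,0,0],[0.057,0,0.095,0,0],[0.062,0,0.11,0,0],[0.066,0,0.125,0,0],[0.066,0,0.125,0,0]]]}}

```text
clock: 13.6
eef_pos: [0.5719, 0.0853, 0.0534]
tcp_rot: [-0.0, 0.815, 0.579, -0.001]
contact_force: [-0.4, 0.5, -0.5]
finger_gap: 0.0005
finger_force: 0.0
```

```bash
python3 -c "
from h import *
to([.169,0,.0541])
lever(cv2.cvtColor(eyes.grab_frame('scene'),cv2.COLOR_RGB2BGR))"
```

```text
t 13.6 fixpos [0.166  0.0033 0.0534] F [-0.4  0.5 -0.5] gap 0.0
share [ 0.01   0.011 -0.002] yaw err(turn share) -0.0 axes in fix x: [np.float64(1.0), np.float64(-0.0), np.float64(-0.001)]
red [333 236  20  20 178] [342.8 246. ]
0.0 [330.1 209.6] 0.2 [332.9 214.9] 0.4 [335.5 220.8] 0.6 [337.7 226.9] 0.8 [339.4 232.9] 1.0 [340.5 238.6] 1.2 [341.  243.6]
```

The force is gone and the lever reads at its end, so it has snapped over. Lift clear and check.

Emit:
{"api": "move_arm", "payload": {"deltas": [[[0,0,-0.1,0,0],[0,0,-0.25,0,0],[0,0,-0.4,0,0],[0,0,-0.5,0,0],[0,0,-0.5,0,0],[0,0,-0.5,0,0]]]}}

```text
clock: 14.25
eef_pos: [0.5728, 0.0853, 0.2047]
tcp_rot: [-0.0, 0.815, 0.579, 0.001]
contact_force: [-0.2, 0.2, -0.3]
finger_gap: 0.0001
finger_force: 0.0
```

```bash
python3 -c "
from h import *
to([.169,0,.0541])
im=blockpos();lever(im)
for p in[(-.035,-.023,.04),(-.035,.023,.04)]:print(pix('scene',F2W(p)).round(1))
h=cv2.cvtColor(im,cv2.COLOR_BGR2HSV);m=((h[...,1]<70)&(h[...,2]>70)).astype(np.uint8)
n,L,S,C=cv2.connectedComponentsWithStats(m);i=[k for k in range(1,n) if 290<C[k][0]<345 and 190<C[k][1]<250 and S[k,4]>200][0]
P=np.argwhere(L==i)[:,::-1];print('topmost',P[P[:,1].argmin()],'leftmost',P[P[:,0].argmin()])
"
```

```text
t 14.25 fixpos [0.1663 0.0024 0.2047] F [-0.2  0.2 -0.3] gap 0.0
share [0.009 0.008 0.502] yaw err(turn share) -0.0 axes in fix x: [np.float64(1.0), np.float64(-0.001), np.float64(0.001)]
[304 205  34  43 716] [321.6 225.9] [ 0.0604 -0.0035  0.04  ]
[285 234  14  23  59] [291.4 245.2] [ 0.088  -0.1159  0.04  ]
red [333 235  20  21 208] [342.1 244.6]
0.0 [330.1 209.6] 0.2 [332.9 214.9] 0.4 [335.5 220.8] 0.6 [337.7 226.9] 0.8 [339.4 232.9] 1.0 [340.5 238.6] 1.2 [341.  243.6] 
[302.5 208.1]
[315.4 203.5]
topmost [314 205] leftmost [304 209]
```

The block's rear corners sit where home predicts, the lever stays at 1.2 rad and the arm is clear.

```bash
python3 -c "
from h import *
print(manip.finish_job())"
```

```text
the job is handed in; nothing more can be done
None
```

I pushed the block home against the stop, snapped the clamp lever into lock, lifted the arm clear and handed the job in at about 14 s; final images put block and lever where they should be, but the foot's force wasn't measured and no verdict came back.

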